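# Lay the test tiles down glaze up

## Robot

A 6-joint arm with a two-finger parallel gripper is mounted at the origin on a cart in front of the work surface, level with it; the furniture and walls round the work are solid. World frame = base frame: x ahead of the robot, y to its left, z up, the work surface at z = 0. Lengths are in m, angles in rad, forces in N, time in s.
With the tool pointing down it reaches from about 0.35 to 0.85 m from the base axis. Payload 8.1 kg.
Tool frame: the origin (TCP) lies between the finger pads; the fingertips stand 8 mm ahead of it and the grasp point (between the pads) lies 11 mm behind it; x points along the fingers, y is the direction in which the jaws open and shut, and the axes are right-handed (so a half turn about x gives the same grasp; the last joint's range is limited). The gripper opens to 85 mm and grips with 20 to 120 N. Pads are 22 mm wide; open, the fingers measure 114 mm over their backs; the gripper's body (76 mm by 85 mm) begins 54 mm behind the grasp point. The pads swing forward as they close: fully open they stand 13 mm farther back than shut.
Start: joints at [-1.299, 0.13, 1.488, -0, 1.523, -0.085], TCP at [0.21, -0.562, 0.239] pointing down, gripper open.
Joint ranges: [-2.96, 2.96], [-0.89, 2.26], [0.02, 2.5], [-1.34, 4.48], [0, 2.73], [-2.66, 2.66]. Speed limits (rad/s): [2.39, 2.39, 2.79, 3.14, 3.14, 3.14].

## Interface

Orientations are given as a unit quaternion [w, x, y, z].
In Python, from rig import arm, cams gives the robot as it stands.
- The arm moves only by the tool move_arm, never from a script. Its argument "rows" is a list of rows, each a list of 3 entries, a list of its own where there are three numbers: the shift along the tool's x, y, z in cm, then the turn, a rotation vector about the tool's x, y, z in degrees, then the opening, from -1 (shut) to 1 (fully open). In form: [[[x, y, z], [wx, wy, wz], gripper], ...]. A call has 1 to 10 rows; each row is the pose to reach, as a shift and turn from the pose measured when the call began, along the tool's axes at that moment; what a row does not reach only later rows make up. A row lasts 1/8 s, in which the tool goes at most 62.5 mm and 10.7 degrees, less where a joint would pass 70% of its speed; a pose out of reach is approached as far as the arm can. A call with a gripper value outside its range is refused whole. The fingers move at their own pace and stop on an object; "newtons" is the grip in N (left out, the last holds). Time passes only in rows, so rows that repeat a pose let the fingers close. It gives the time, the measured TCP pose, the force and the opening at its end, in the units of the state.
- arm.get_state(): the state, without advancing time (a new reading comes with each control period).
- cams.capture(name): name is "side" or "top"; returns (picture, depth): 420x560x3 uint8, red, green, blue; 420x560 float32, m along the optical axis (not along the pixel's ray), 0 where there is no reading.
- cams.get_calibration(name): a dict with "fx", "fy", "cx", "cy" (pixels), "T" (4x4, takes a point from camera to world coordinates). Camera axes: x right, y down, z forward; pixel columns grow to the right and rows downward; lengths in m; the calibration is good to about 2 mm. A picture is of the moment at which its call begins. get_calibration takes no time and is no camera call.
- arm.finish_job(): hands the job in, once; it reports no verdict.
The state is a dict: "clock": time; "joint_pos": joint angles; "qd": joint speeds; "joint_efforts": joint torques, N m; "tool_pos": TCP position; "tcp_rot": TCP orientation; "contact_force": force on the tool from outside, world axes, zero at the start; "moment": the same for the moment, N m; "finger_gap": opening from 0.0 (shut) to 1.0 (fully open).
Only numpy, scipy, OpenCV 4.12 (cv2) and the standard library are available. Lean on these libraries where they do the work, as an engineer would, in place of code of your own. Each camera call takes 0.05 s, during which the arm holds its last target.

## Task

Three glaze test tiles have been left standing on end, two on the bench and one in the ware tray. Push each one over so that it lies flat where it stood, with its dark brown glazed face up and its bare clay face down; do not pick any of them up or drag it about, and leave everything else undisturbed, the tile that already lies flat included.

Things in the scene. Friction and masses are not known exactly. Their poses are not given: they have to be found in the camera images.
- tile_a_center (a point): centre of a free test tile, 72 x 40 x 8 mm, standing on its 40 x 8 mm end on the bench, straight ahead; 36 mm above what it stands on. One broad face bears dark brown glaze, the other is bare pale clay; hole end up. z points out of the glazed face (level now, up when it lies right), x to the hole end (up now), y along the 40 mm.
- tile_a_heel (a point): same tile: middle of the bottom edge of its bare back face, which stays down on the surface as it tips over backwards. The tile weighs about 45 g, may face any way, and overbalances once its top has been pushed some 10 mm. Same axes as its centre.
- tile_b_center (a point): centre of a free test tile, 72 x 40 x 8 mm, standing on its 40 x 8 mm end on the bench to the right, before the tool chest; 36 mm above what it stands on. One broad face bears dark brown glaze, the other is bare pale clay; hole end up. z points out of the glazed face (level now, up when it lies right), x to the hole end (up now), y along the 40 mm.
- tile_b_heel (a point): same tile: middle of the bottom edge of its bare back face, which stays down on the surface as it tips over backwards. The tile weighs about 45 g, may face any way, and overbalances once its top has been pushed some 10 mm. Same axes as its centre.
- tile_c_center (a point): centre of a free test tile, 72 x 40 x 8 mm, standing on its 40 x 8 mm end in the shallow ware tray on the left (floor 2 mm, rim 24 mm above the bench); 36 mm above what it stands on. One broad face bears dark brown glaze, the other is bare pale clay; hole end up. z points out of the glazed face (level now, up when it lies right), x to the hole end (up now), y along the 40 mm.
- tile_c_heel (a point): same tile: middle of the bottom edge of its bare back face, which stays down on the surface as it tips over backwards. The tile weighs about 45 g, may face any way, and overbalances once its top has been pushed some 10 mm. Same axes as its centre.
- tile_done: a fourth test tile, the same, that already lies flat with its glaze up at the front edge of the bench; origin in the middle of its underside, z up. A bystander: to be left alone.
- clay_tumbler: grey-brown clay tumbler, 68 mm across and 89 mm high, at the back of the tray; origin under its centre, z up. A bystander: to be left alone.
- jar_red: squat jar of red-brown glaze with a black lid, 58 mm across and 73 mm high; origin under its centre, z up. A bystander: to be left alone.
- jar_cream: squat jar of cream glaze with a black lid, 58 mm across and 73 mm high; origin under its centre, z up. A bystander: to be left alone.
- cup: white enamel cup with a blue rim, 72 mm across and 64 mm high; origin under its centre, z up. A bystander: to be left alone.
- pen: white marker pen with a blue cap, 135 mm long and 16 mm thick, lying near the front edge; origin under its middle. A bystander: to be left alone.
Things that resemble listed ones, but are neither listed nor needed, are in the scene too. Leave any purple look-alike of the part that bears tile_c_center alone.

How it is judged:
At the end, for the whole second after the job is handed in: All three tiles lie flat (within 0.15 rad) with the glazed face up, their centres within 14 mm of the bench top, and the bottom back edge of each within 80 mm of where it stood (angle between each of tile_a_center, tile_b_center, tile_c_center's own z axis and vertical below 0.15 rad and height (world z) of each of tile_a_center, tile_b_center, tile_c_center below 0.014 m and distance of each of tile_a_heel, tile_b_heel, tile_c_heel from where it was at the start of the episode below 0.08 m); the robot touches nothing.
It fails at once if a tile was lifted: the bottom edge of its bare face rose more than 15 mm above the bench (height (world z) of any of tile_a_heel, tile_b_heel, tile_c_heel above 0.015 m).
It fails at once if a tile was dragged or carried more than 80 mm (distance of any of tile_a_heel, tile_b_heel, tile_c_heel from where it was at the start of the episode above 0.08 m).
It fails at once if a bystander was moved more than 20 mm (distance of any of tile_done, clay_tumbler, jar_red, jar_cream, cup, pen from where it was at the start of the episode above 0.02 m).
It fails at once if a standing bystander was tipped (angle between any of clay_tumbler, jar_red, jar_cream, cup's own z axis and vertical above 0.3 rad).
It also fails if it takes over 48 s, if anything falls off the work surface, if the arm or the gripper's body presses on something with over 40 N, if the wrist force passes 120 N, or if a joint passes its speed limit or range.

## Working session

There is one attempt and no reset: what is moved stays moved. The work goes in short steps, Python scripts to look and compute and a tool call to move; the robot and the scene stay as the last step left them, time stands still between calls to the robot, and variables do not carry over. Pictures are saved under pics/ and viewed, and the job is handed in when it is done.

Besides the shell and the picture viewer there is one more tool, called after "Call:" by a JSON object that holds its "api" and its "payload". move_arm: Moves the arm, as the interface text tells. Its arguments: {"type":"object","properties":{"rows":{"type":"array"},"newtons":{"type":"number"}},"required":["rows"]}

```bash
mkdir -p pics; ls
python3 - <<'E'
from rig import arm,cams
import cv2,numpy as np
for n in("side","top"):
    p,d=cams.capture(n); cv2.imwrite(f"pics/{n}0.png",cv2.cvtColor(p,cv2.COLOR_RGB2BGR)); np.save(f"pics/{n}0.npy",d)
    c=cams.get_calibration(n); print(n,c)
print(arm.get_state())
E
```

```text
pics
side {'fx': 420.27832193460006, 'fy': 420.27832193460006, 'cx': 282.5124425407105, 'cy': 207.72300841626117, 'T': array([[-0.80914604,  0.29227719, -0.50976144,  1.13567242],
       [ 0.58756288,  0.39173833, -0.70803315,  0.87072129],
       [-0.00724885, -0.87241912, -0.48870475,  0.60096997],
       [ 0.        ,  0.        ,  0.        ,  1.        ]])}
top {'fx': 503.2487008334479, 'fy': 503.2487008334479, 'cx': 275.6112961920176, 'cy': 211.5558533320821, 'T': array([[-0.02913049, -0.99580749,  0.08671136,  0.449738  ],
       [-0.99953829,  0.02976926,  0.00608235,  0.08067531],
       [-0.00863818, -0.08649414, -0.99621491,  1.41475887],
       [ 0.        ,  0.        ,  0.        ,  1.        ]])}
{'clock': 0.1, 'joint_pos': array([-1.29939918e+00,  1.31115841e-01,  1.48917181e+00, -2.28252252e-05,
        1.52298246e+00, -8.53960307e-02]), 'qd': array([-0.00017794, -0.00045845, -0.00409369, -0.00062708,  0.00081582,
        0.00111129]), 'joint_efforts': array([ 2.34117644e-03, -5.70954788e+01, -5.01939225e+01, -1.08240138e-04,
        8.16558022e-03,  2.61249062e-05]), 'tool_pos': array([ 0.2094497 , -0.56174537,  0.23833049]), 'tcp_rot': array([-0.12488798, -0.69582122, -0.1260675 ,  0.69594742]), 'contact_force': array([ 0.88665655,  0.04176772, -0.13277066]), 'moment': array([ 0.06225685, -0.02067603, -0.07333731]), 'finger_gap': 0.9988971814892984}
```

View pics/side0.png

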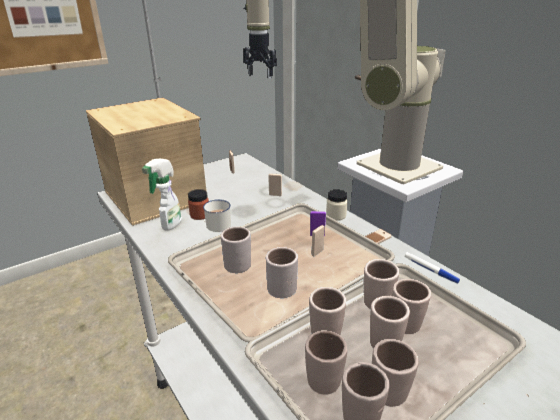

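View pics/top0.png

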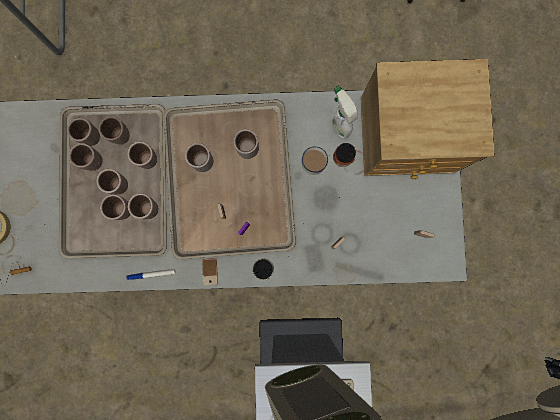

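Run:
```python
import cv2,numpy as np
t=cv2.imread("pics/top0.png");s=cv2.imread("pics/side0.png")
def c(im,x,y,r):return cv2.resize(im[y-r:y+r,x-r:x+r],(390,290*390//290),interpolation=cv2.INTER_CUBIC)
row1=np.hstack([c(t,338,242,18),c(t,424,234,18)])
row2=np.hstack([c(t,228,218,26)]*1+[c(s,315,230,30)])
r3=np.hstack([c(s,275,185,20),c(s,233,160,20)])
for i,r in enumerate((row1,row2,r3)): cv2.imwrite(f"pics/crop{i}.png",r)
```

```text
(no output)
```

View pics/crop0.png

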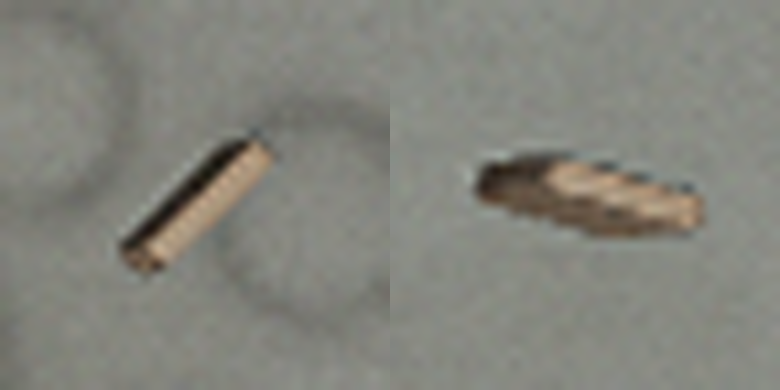

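View pics/crop1.png

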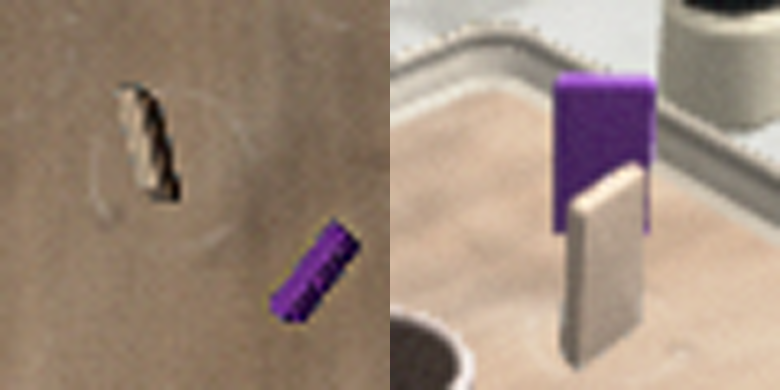

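View pics/crop2.png

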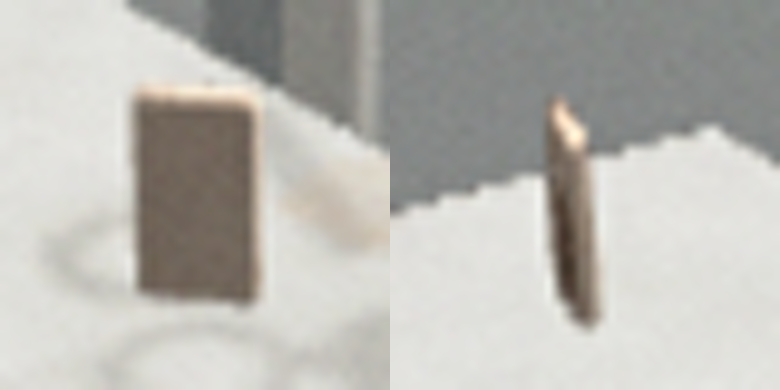

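```bash
cat > h.py <<'E'
import numpy as np
from rig import cams
def pts(n,d):
    c=cams.get_calibration(n);v,u=np.mgrid[0:420,0:560]
    P=np.stack([(u-c['cx'])/c['fx']*d,(v-c['cy'])/c['fy']*d,d],-1)
    return P@c['T'][:3,:3].T+c['T'][:3,3]
def proj(n,X):
    c=cams.get_calibration(n);X=np.atleast_2d(X)
    p=(X-c['T'][:3,3])@c['T'][:3,:3]
    return np.c_[c['fx']*p[:,0]/p[:,2]+c['cx'],c['fy']*p[:,1]/p[:,2]+c['cy']]
E
python3 - <<'E'
import cv2,numpy as np
from h import *
s=cv2.imread("pics/side0.png");t=cv2.imread("pics/top0.png")
def c(im,x,y,r):return cv2.resize(im[y-r:y+r,x-r:x+r],(390,390),interpolation=cv2.INTER_CUBIC)
cv2.imwrite("pics/done.png",np.hstack([c(t,210,272,18),c(s,377,237,20)]))
ims={'top':t,'side':s}
for n,boxes in {'top':{'a':(325,229,352,256),'b':(411,225,438,243),'c':(214,202,229,220)},'side':{'a':(266,172,284,199),'b':(226,148,238,176),'c':(308,224,328,258)}}.items():
    d=np.load(f"pics/{n}0.npy");P=pts(n,d)
    for k,(x0,y0,x1,y1) in boxes.items():
        Q=P[y0:y1,x0:x1].reshape(-1,3);C=ims[n][y0:y1,x0:x1,::-1].reshape(-1,3)
        m=(Q[:,2]>.012)&(Q[:,2]<.09)&(d[y0:y1,x0:x1].ravel()>0)
        Q=Q[m];C=C[m]
        m2=Q[:,2]>.066
        print(n,k,m.sum(),Q.mean(0).round(4),Q.min(0).round(3),Q.max(0).round(3),'top',m2.sum(),Q[m2].mean(0).round(4))
        q=Q[:,:2]-Q[:,:2].mean(0);w,V=np.linalg.eigh(q.T@q/len(q));print('   sd',np.sqrt(w).round(4),'major',V[:,1].round(3), 'minor', V[:,0].round(3), 'rgb',np.percentile(C,[10,50,90],axis=0).round().tolist())
for nm,(x,y) in {'doneglaze_side':(377,236)}.items(): print(nm,s[y-1:y+2,x-1:x+2,::-1].reshape(-1,3).mean(0),pts('side',np.load('pics/side0.npy'))[y,x])
print(t[265:268,207:212,::-1].reshape(-1,3).mean(0),t[279:282,206:214,::-1].reshape(-1,3).mean(0))
E
```

```text
top a 73 [ 0.4791 -0.0749  0.0608] [ 0.465 -0.092  0.013] [ 0.494 -0.061  0.076] top 51 [ 0.4793 -0.0764  0.0716]
   sd [0.0028 0.0119] major [-0.681  0.732] minor [-0.732 -0.681] rgb [[42.0, 36.0, 31.0], [146.0, 130.0, 108.0], [173.0, 152.0, 127.0]]
top b 97 [ 0.4961 -0.3096  0.0554] [ 0.487 -0.333  0.014] [ 0.506 -0.293  0.077] top 48 [ 0.4965 -0.3123  0.0709]
   sd [0.0028 0.0126] major [0.337 0.942] minor [-0.942  0.337] rgb [[72.0, 62.0, 52.0], [108.0, 93.0, 79.0], [174.0, 152.0, 126.0]]
top c 83 [0.575  0.2361 0.0608] [0.556 0.23  0.013] [0.6   0.245 0.08 ] top 49 [0.5758 0.2378 0.0741]
   sd [0.0028 0.0122] major [-0.982 -0.188] minor [ 0.188 -0.982] rgb [[31.0, 19.0, 12.0], [107.0, 98.0, 84.0], [177.0, 157.0, 130.0]]
side a 242 [ 0.4819 -0.0757  0.0444] [ 0.465 -0.092  0.012] [ 0.497 -0.059  0.073] top 36 [ 0.4808 -0.0757  0.07  ]
   sd [0.0023 0.0117] major [-0.696  0.718] minor [-0.718 -0.696] rgb [[111.0, 98.0, 88.0], [115.0, 102.0, 92.0], [197.0, 182.0, 166.0]]
side b 84 [ 0.5016 -0.3068  0.0465] [ 0.491 -0.337  0.013] [ 0.508 -0.29   0.074] top 17 [ 0.4997 -0.3101  0.0707]
   sd [0.0025 0.0133] major [0.217 0.976] minor [-0.976  0.217] rgb [[85.0, 69.0, 58.0], [134.0, 120.0, 110.0], [194.0, 184.0, 173.0]]
side c 363 [0.5712 0.2279 0.0435] [0.513 0.167 0.012] [0.598 0.248 0.077] top 64 [0.5783 0.2389 0.0715]
   sd [0.0093 0.0322] major [0.633 0.774] minor [-0.774  0.633] rgb [[73.0, 40.0, 93.0], [166.0, 147.0, 131.0], [193.0, 170.0, 158.0]]
doneglaze_side [162.33333333 121.44444444  92.33333333] [0.41313533 0.27981974 0.01065707]
[94.53333333 68.73333333 46.4       ] [143.95833333 128.75       109.375     ]
```

View pics/done.png

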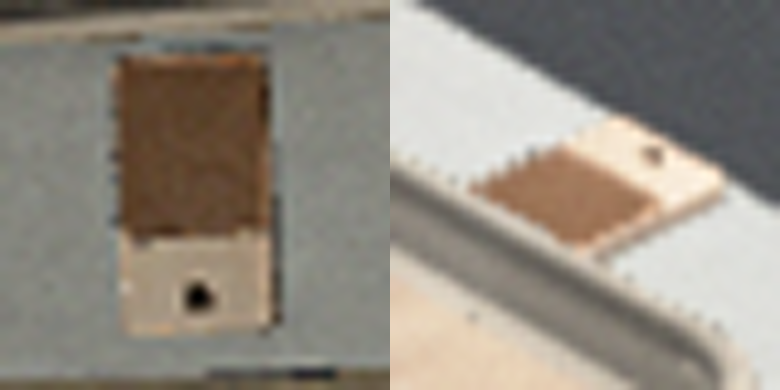

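Run:
```python
import cv2,numpy as np
from h import *
s=cv2.imread("pics/side0.png");t=cv2.imread("pics/top0.png")
def c(im,x,y,r):return cv2.resize(im[y-r:y+r,x-r:x+r],(390,390),interpolation=cv2.INTER_NEAREST)
cv2.imwrite("pics/b.png",np.hstack([c(t,424,234,15),c(s,232,162,15)]))
print(s[150:176:2,226:238,::-1].tolist().__str__().replace('], [[','],\n[['))
for n,xs in (('top',[(253,240)]),):
    pass
d=np.load("pics/top0.npy");P=pts('top',d)
for u,v in [(244,228),(175,211),(170,211),(288,211),(430,175),(263,269),(198,157),(466,234)]: print(u,v,P[v,u].round(3))
```

```text
[[[135, 137, 138], [137, 137, 137], [132, 135, 133], [135, 125, 116], [180, 159, 143], [141, 139, 136], [132, 133, 132], [135, 137, 134], [134, 137, 133], [132, 135, 135], [133, 136, 136], [135, 139, 138]],
[[132, 135, 133], [135, 137, 137], [131, 133, 132], [140, 124, 111], [242, 214, 188], [240, 218, 192], [163, 155, 148], [134, 137, 136], [131, 135, 135], [132, 137, 134], [133, 134, 132], [132, 135, 135]],
[[132, 136, 132], [136, 139, 138], [129, 133, 133], [111, 100, 88], [135, 117, 103], [234, 212, 186], [235, 211, 186], [144, 140, 137], [129, 132, 133], [131, 132, 129], [127, 131, 130], [140, 143, 139]],
[[135, 137, 136], [131, 133, 132], [131, 134, 133], [108, 99, 90], [117, 102, 91], [125, 111, 99], [155, 136, 124], [191, 180, 172], [214, 215, 209], [215, 214, 210], [215, 212, 208], [228, 227, 223]],
[[210, 211, 206], [215, 216, 209], [211, 207, 202], [111, 103, 97], [117, 103, 91], [119, 105, 93], [145, 131, 116], [193, 180, 166], [228, 228, 225], [228, 228, 225], [226, 225, 220], [227, 226, 221]],
[[226, 225, 221], [229, 228, 225], [230, 230, 226], [131, 120, 110], [84, 69,
[... 1065 characters left out ...]
, 173], [224, 225, 219], [225, 224, 220], [225, 224, 220]],
[[225, 225, 221], [224, 224, 220], [223, 224, 220], [225, 225, 221], [225, 225, 216], [169, 165, 158], [115, 104, 97], [134, 120, 109], [182, 173, 163], [226, 226, 222], [225, 224, 220], [226, 225, 221]],
[[223, 224, 221], [224, 224, 220], [223, 223, 219], [225, 226, 222], [226, 227, 222], [227, 226, 222], [223, 223, 218], [219, 219, 212], [228, 228, 224], [227, 227, 224], [227, 227, 223], [229, 229, 225]]]
244 228 [0.525 0.175 0.073]
175 211 [0.583 0.373 0.004]
170 211 [0.581 0.383 0.022]
288 211 [0.573 0.054 0.003]
430 175 [ 0.663 -0.35   0.002]
263 269 [0.415 0.127 0.072]
198 157 [0.734 0.305 0.007]
466 234 [ 0.522 -0.777 -0.906]
```

View pics/b.png

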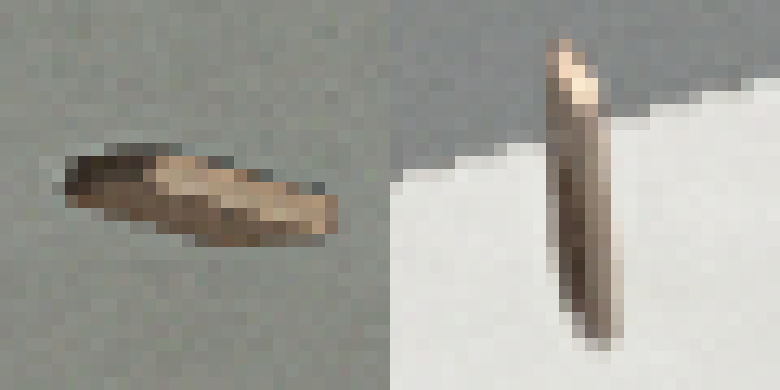

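```bash
cat >> h.py <<'E'
from scipy.spatial.transform import Rotation as R
from rig import arm
def pose():
    s=arm.get_state();q=s['tcp_rot'];return np.array(s['tool_pos']),R.from_quat([q[1],q[2],q[3],q[0]]),s
def to(target,n=None):
    "n: horizontal world direction for tool y (either sign)"
    p,r,s=pose();sh=r.inv().apply(np.array(target)-p)*100
    rv=np.zeros(3)
    if n is not None:
        best=None
        for sg in(1,-1):
            y=np.array([n[0],n[1],0])*sg;y/=np.linalg.norm(y);x=np.array([0,0,-1.]);z=np.cross(x,y)
            g=(r.inv()*R.from_matrix(np.c_[x,y,z])).as_rotvec(degrees=True)
            print('  turn option',g.round(1))
    print('shift cm',sh.round(2))
TILES={}
E
python3 - <<'E'
import cv2
from h import *
d=np.load("pics/top0.npy");P=pts('top',d)
for k,(x0,y0,x1,y1) in {'a':(325,229,352,256),'b':(411,225,438,243),'c':(214,202,229,220)}.items():
    Q=P[y0:y1,x0:x1].reshape(-1,3)
    for zt in (.06,.066,.069):
        q=Q[(Q[:,2]>zt)&(Q[:,2]<.09)];(c,wh,ang)=cv2.minAreaRect((q[:,:2]*1000).astype(np.float32))
        w,V=np.linalg.eigh(np.cov(q[:,:2].T));print(k,len(q),np.round(c,1),np.round(wh,1),round(ang,1),'normal',V[:,0].round(3),np.sqrt(w).round(4))
p,r,s=pose();print(p,r.as_matrix().round(3))
E
```

```text
a 53 [479.6 -76.7] [ 7.9 39.3] 42.6 normal [-0.732 -0.681] [0.0027 0.0117]
a 51 [479.6 -76.7] [ 7.9 39.3] 42.6 normal [-0.74  -0.673] [0.0027 0.0114]
a 43 [479.6 -76.7] [ 7.9 39.3] 42.8 normal [-0.738 -0.675] [0.0027 0.0113]
b 56 [ 496.3 -313.2] [40.4  8.5] 72.5 normal [-0.953  0.305] [0.0027 0.0121]
b 48 [ 496.3 -313.2] [39.3  8.5] 72.5 normal [-0.951  0.309] [0.0025 0.0114]
b 34 [ 496.5 -312.5] [37.3  8.5] 72.5 normal [-0.956  0.293] [0.0025 0.0111]
c 54 [575.2 238.1] [39.3  8.6] 12.5 normal [ 0.203 -0.979] [0.0026 0.0117]
c 49 [575.5 238.1] [38.7  8.6] 12.9 normal [ 0.202 -0.979] [0.0026 0.011 ]
c 47 [575.5 238.2] [38.7  8.5] 12.6 normal [ 0.204 -0.979] [0.0025 0.0111]
[ 0.2094497  -0.56174537  0.23833049] [[-0.     0.349 -0.937]
 [ 0.002 -0.937 -0.349]
 [-1.    -0.002 -0.   ]]
```

Run:
```python
from h import *
to([.542,-.327,.2],[.954,-.30])
```

```text
turn option [-52.1  -0.1   0.1]
  turn option [1.279e+02 1.000e-01 1.000e-01]
shift cm [  3.86 -10.37 -39.36]
```

Call:
{"api": "move_arm", "payload": {"rows": [[[0.5,-1.5,-6],[-10,0,0],-1],[[1,-3,-12],[-20,0,0],-1],[[1.5,-4.5,-18],[-30,0,0],-1],[[2,-6,-24],[-40,0,0],-1],[[2.5,-8,-30],[-50,0,0],-1],[[3,-9.5,-36],[-52,0,0],-1],[[3.9,-10.4,-39.4],[-52,0,0],-1],[[3.9,-10.4,-39.4],[-52,0,0],-1],[[3.9,-10.4,-39.4],[-52,0,0],-1]], "newtons": 20}}

```text
clock: 1.23
tool_pos: [0.5418, -0.3267, 0.1991]
tcp_rot: [-0.417, -0.57, -0.419, 0.57]
contact_force: [0.5, -0.5, -0.7]
finger_gap: 0.002
```

Run:
```python
from h import *
import cv2
p,r,s=pose();print(s['clock'],p,r.as_matrix().round(3),s['finger_gap'],s['joint_pos'])
to([.542,-.327,.06],[.954,-.30])
im,d=cams.capture('side');cv2.imwrite('pics/s1.png',cv2.cvtColor(im,cv2.COLOR_RGB2BGR))
```

```text
1.225 [ 0.54179289 -0.32670411  0.19908197] [[-0.002  0.953 -0.301]
 [ 0.002 -0.301 -0.953]
 [-1.    -0.002 -0.001]] 0.002369386621476275 [-6.23983094e-01  2.40306071e-01  1.43816072e+00  6.06887902e-04
  1.46548312e+00 -3.17897740e-01]
  turn option [-0.1 -0.1  0.1]
  turn option [1.799e+02 2.000e-01 1.000e-01]
shift cm [13.91  0.06  0.04]
```

View pics/s1.png

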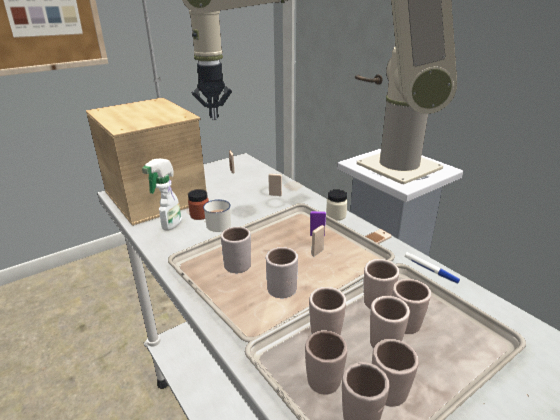

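Call:
{"api": "move_arm", "payload": {"rows": [[[6,0,0],[0,0,0],-1],[[11,0,0],[0,0,0],-1],[[13.4,0,0],[0,0,0],-1],[[13.4,0,0],[0,0,0],-1],[[13.4,-1,0],[0,0,0],-1],[[13.4,-1.7,0],[0,0,0],-1]]}}

```text
clock: 2.02
tool_pos: [0.5255, -0.3228, 0.0678]
tcp_rot: [0.418, 0.571, 0.417, -0.57]
contact_force: [-0.4, 0.9, 0.5]
finger_gap: -0.0
```

Run:
```python
from h import *
import cv2
p,r,s=pose();print(s['clock'],p,s['contact_force'])
im,d=cams.capture('side');cv2.imwrite('pics/s2.png',cv2.resize(cv2.cvtColor(im,cv2.COLOR_RGB2BGR)[100:220,170:310],(700,600),interpolation=cv2.INTER_CUBIC))
```

```text
2.025 [ 0.52552531 -0.32280419  0.06775385] [-0.37631679  0.93286014  0.50119852]
```

View pics/s2.png

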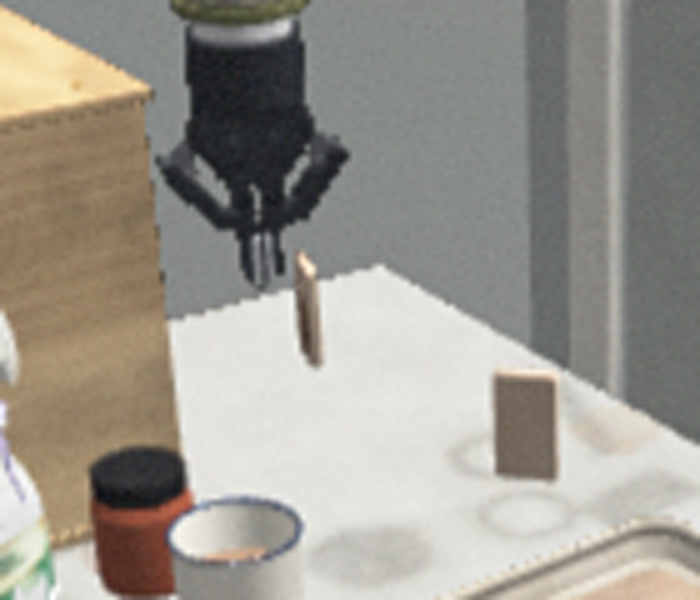

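Call:
{"api": "move_arm", "payload": {"rows": [[[0,-0.7,0],[0,0,0],-1],[[0,-1.4,0],[0,0,0],-1],[[0,-2.1,0],[0,0,0],-1],[[0,-2.8,0],[0,0,0],-1],[[0,-3.5,0],[0,0,0],-1],[[0,-3.5,0],[0,0,0],-1],[[0,-3.5,0],[0,0,0],-1],[[0,-3.5,0],[0,0,0],-1]]}}

```text
clock: 3.08
tool_pos: [0.4917, -0.3119, 0.0674]
tcp_rot: [0.418, 0.571, 0.417, -0.57]
contact_force: [-1.2, -1.0, 0.8]
finger_gap: 0.001
```

Run:
```python
from h import *
import cv2
p,r,s=pose();print(s['clock'],p,s['contact_force'])
im,d=cams.capture('side');cv2.imwrite('pics/s3.png',cv2.resize(cv2.cvtColor(im,cv2.COLOR_RGB2BGR)[100:220,170:310],(700,600),interpolation=cv2.INTER_CUBIC))
to([p[0],p[1],.13])
```

```text
3.075 [ 0.49167443 -0.31189676  0.06741277] [-1.21343427 -0.99567287  0.78513453]
shift cm [-6.26  0.01  0.  ]
```

View pics/s3.png

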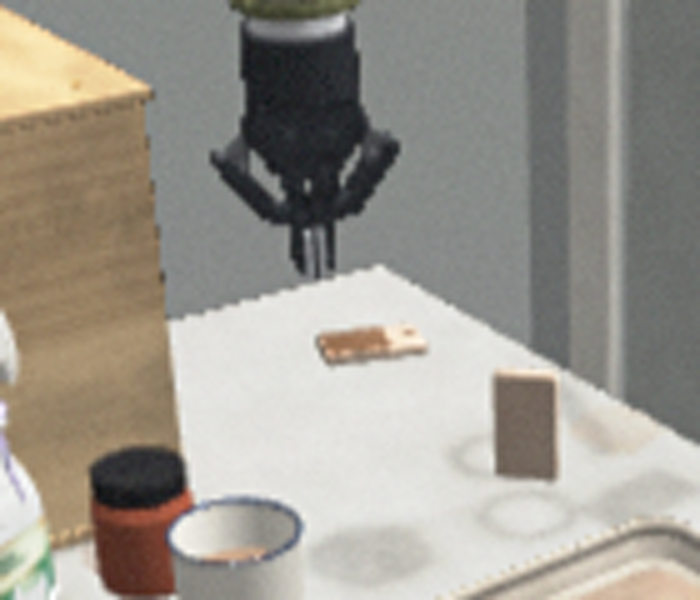

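Run:
```python
from h import *
to([.446,-.107,.15],[.735,.678])
```

```text
turn option [-60.3   0.   -0. ]
  turn option [ 1.197e+02 -1.000e-01 -0.000e+00]
shift cm [ -8.26 -10.55 -18.15]
```

Call:
{"api": "move_arm", "payload": {"rows": [[[-5,0,0],[0,0,0],-1],[[-8.3,-2,-4],[-10,0,0],-1],[[-8.3,-4,-8],[-20,0,0],-1],[[-8.3,-7,-12],[-30,0,0],-1],[[-8.3,-9,-16],[-40,0,0],-1],[[-8.3,-10.6,-18.2],[-50,0,0],-1],[[-8.3,-10.6,-18.2],[-60,0,0],-1],[[-8.3,-10.6,-18.2],[-60,0,0],-1],[[-8.3,-10.6,-18.2],[-60,0,0],-1]]}}

```text
clock: 4.25
tool_pos: [0.4458, -0.1066, 0.1504]
tcp_rot: [0.647, 0.287, 0.646, -0.287]
contact_force: [-0.2, 0.4, 0.3]
finger_gap: -0.003
```

Run:
```python
from h import *
p,r,s=pose();print(p,r.as_matrix().round(3))
to([.446,-.107,.066],[.735,.678])
```

```text
[ 0.44580346 -0.10658936  0.15042678] [[ 0.001  0.742  0.671]
 [-0.     0.671 -0.742]
 [-1.     0.001  0.001]]
  turn option [-0.5  0.  -0. ]
  turn option [ 1.795e+02 -1.000e-01 -1.000e-01]
shift cm [ 8.44 -0.02  0.04]
```

Call:
{"api": "move_arm", "payload": {"rows": [[[5,0,0],[0,0,0],-1],[[8.4,0,0],[0,0,0],-1],[[8.4,0,0],[0,0,0],-1],[[8.4,1,0],[0,0,0],-1],[[8.4,1.7,0],[0,0,0],-1],[[8.4,1.7,0],[0,0,0],-1]]}}

```text
clock: 5.0
tool_pos: [0.46, -0.095, 0.0679]
tcp_rot: [0.648, 0.287, 0.645, -0.286]
contact_force: [-0.4, 0.2, -0.4]
finger_gap: -0.002
```

Call:
{"api": "move_arm", "payload": {"rows": [[[0,0.7,0],[0,0,0],-1],[[0,1.4,0],[0,0,0],-1],[[0,2.1,0],[0,0,0],-1],[[0,2.8,0],[0,0,0],-1],[[0,3.5,0],[0,0,0],-1],[[0,3.5,0],[0,0,0],-1],[[0,3.5,0],[0,0,0],-1],[[0,3.5,0],[0,0,0],-1]]}}

```text
clock: 6.0
tool_pos: [0.4858, -0.0717, 0.068]
tcp_rot: [0.648, 0.287, 0.645, -0.286]
contact_force: [0.2, 0.3, 0.6]
finger_gap: -0.003
```

Run:
```python
from h import *
import cv2
p,r,s=pose();print(s['clock'],p,s['contact_force'])
im,d=cams.capture('side');cv2.imwrite('pics/s4.png',cv2.resize(cv2.cvtColor(im,cv2.COLOR_RGB2BGR)[120:270,200:375],(700,600),interpolation=cv2.INTER_CUBIC))
d=np.load("pics/top0.npy")
# c: glaze normal (.203,-.979)
c=np.array([.5755,.2382]);n=np.array([.203,-.979]);t=c+n*.045;print(t)
to([t[0],t[1],.17],n)
```

```text
6.0 [ 0.48584773 -0.07169944  0.0679688 ] [0.20671298 0.26364883 0.57766391]
[0.584635 0.194145]
  turn option [120.4  -0.   -0.2]
  turn option [-59.6   0.2  -0. ]
shift cm [-10.19  25.18 -13.05]
```

View pics/s4.png

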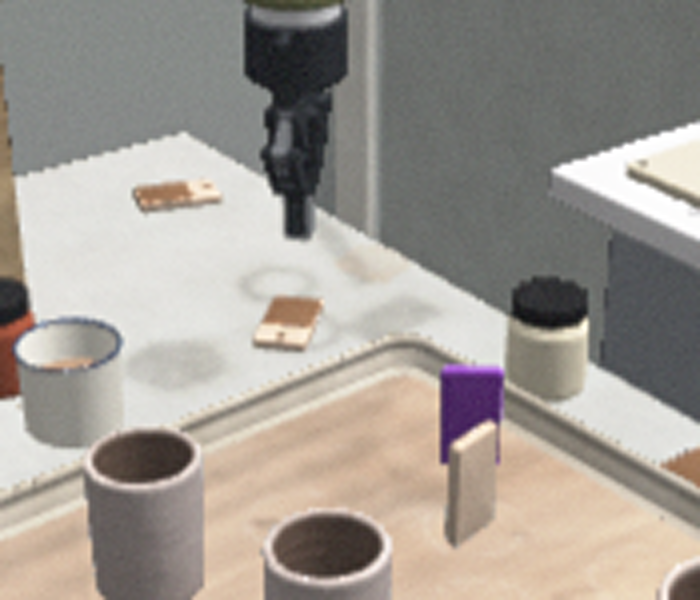

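Call:
{"api": "move_arm", "payload": {"rows": [[[-5,0,0],[0,0,0],-1],[[-10,2,-1],[-10,0,0],-1],[[-10.2,7,-3],[-20,0,0],-1],[[-10.2,12,-6],[-30,0,0],-1],[[-10.2,17,-8],[-40,0,0],-1],[[-10.2,21,-11],[-50,0,0],-1],[[-10.2,25.2,-13.1],[-59.6,0,0],-1],[[-10.2,25.2,-13.1],[-59.6,0,0],-1],[[-10.2,25.2,-13.1],[-59.6,0,0],-1]]}}

```text
clock: 7.18
tool_pos: [0.5841, 0.1943, 0.1698]
tcp_rot: [0.704, -0.073, 0.703, 0.072]
contact_force: [-1.1, -0.1, -0.3]
finger_gap: -0.001
```

Run:
```python
from h import *
p,r,s=pose();print(p,r.as_matrix().round(3),s['joint_pos'])
to([.5846,.1941,.069],[.203,-.979])
```

```text
[0.58413387 0.19433678 0.1697603 ] [[ 0.003 -0.203  0.979]
 [-0.001  0.979  0.203]
 [-1.    -0.002  0.002]] [ 0.23908557  0.2106773   1.52664947 -0.00205387  1.40196915 -1.53587562]
  turn option [-180.    -0.2    0.2]
  turn option [0.  0.1 0.1]
shift cm [ 1.008e+01 -1.000e-02  2.000e-02]
```

Call:
{"api": "move_arm", "payload": {"rows": [[[5,0,0],[0,0,0],-1],[[9,0,0],[0,0,0],-1],[[10.1,0,0],[0,0,0],-1],[[10.1,0,0],[0,0,0],-1],[[10.1,1,0],[0,0,0],-1],[[10.1,1.7,0],[0,0,0],-1],[[10.1,1.7,0],[0,0,0],-1]]}}

```text
clock: 8.05
tool_pos: [0.5814, 0.212, 0.0699]
tcp_rot: [0.705, -0.073, 0.702, 0.072]
contact_force: [-0.7, -0.3, -0.0]
finger_gap: 0.002
```

Call:
{"api": "move_arm", "payload": {"rows": [[[0,0.7,0],[0,0,0],-1],[[0,1.4,0],[0,0,0],-1],[[0,2.1,0],[0,0,0],-1],[[0,2.8,0],[0,0,0],-1],[[0,3.5,0],[0,0,0],-1],[[0,3.5,0],[0,0,0],-1],[[0,3.5,0],[0,0,0],-1],[[-6,3.5,0],[0,0,0],-1],[[-12,3.5,0],[0,0,0],-1],[[-12,3.5,0],[0,0,0],-1]]}}

```text
clock: 9.3
tool_pos: [0.5776, 0.2473, 0.1975]
tcp_rot: [0.709, -0.072, 0.698, 0.073]
contact_force: [-0.2, 0.6, 0.3]
finger_gap: 0.007
```

Run:
```python
from h import *
import cv2
for n in('side','top'):
    im,d=cams.capture(n);cv2.imwrite(f'pics/{n}5.png',cv2.cvtColor(im,cv2.COLOR_RGB2BGR));np.save(f'pics/{n}5.npy',d)
```

```text
(no output)
```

View pics/side5.png

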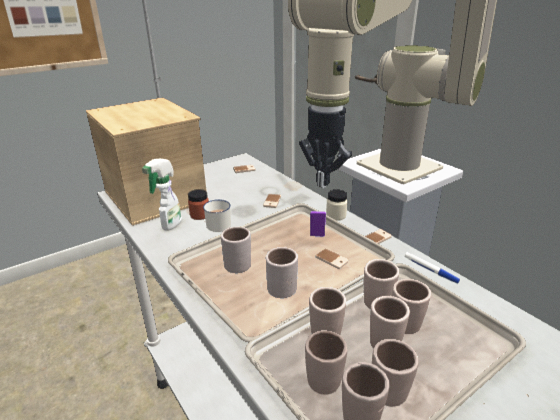

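View pics/top5.png

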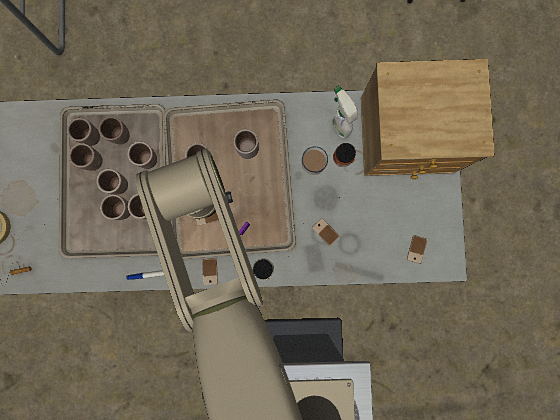

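Run:
```python
from h import *
P=pts('side',np.load('pics/side5.npy'))
for k,(u,v) in {'a':(272,200),'b':(243,169),'c':(333,258)}.items():
    q=P[v-4:v+5,u-5:u+6,2];print(k,P[v,u].round(3),np.percentile(q,[5,50,95]).round(4))
import cv2
a=cv2.imread('pics/side0.png').astype(int);b=cv2.imread('pics/side5.png').astype(int)
m=(abs(a-b).max(2)>40).astype(np.uint8);n,l,st,c=cv2.connectedComponentsWithStats(m)
print([s.tolist() for s in st[1:] if s[4]>8])
s=arm.get_state();print(s['clock'],s['contact_force'],abs(s['qd']).max())
print(arm.finish_job())
```

```text
a [ 0.518 -0.04   0.011] [0.0069 0.0091 0.0113]
b [ 0.469 -0.287  0.011] [-0.0005  0.008   0.011 ]
c [0.568 0.284 0.011] [0.0095 0.0113 0.013 ]
[[243, 0, 15, 23, 173], [291, 0, 63, 98, 1051], [352, 0, 60, 65, 1244], [412, 0, 4, 28, 69], [472, 0, 25, 88, 392], [346, 3, 1, 12, 12], [258, 6, 11, 19, 45], [346, 16, 7, 17, 20], [412, 17, 5, 36, 105], [247, 25, 23, 6, 112], [396, 24, 2, 10, 11], [243, 31, 34, 46, 885], [406, 54, 43, 44, 930], [366, 66, 34, 39, 857], [267, 69, 1, 9, 9], [361, 79, 5, 2, 9], [470, 96, 6, 9, 25], [299, 98, 53, 90, 2461], [393, 102, 7, 3, 13], [229, 150, 26, 24, 198], [319, 173, 2, 14, 14], [265, 174, 17, 31, 352], [263, 202, 14, 6, 45], [311, 225, 36, 44, 519]]
9.4 [-0.14431924 -0.11175939 -0.86870115] 0.046965837644083075
the job is handed in; nothing more can be done
None
```

I tipped over all three tiles from the glazed side with the closed fingers. Each now lies where it stood, bare back down and glaze up. The job was handed in at 9.4 s, with the arm raised about 0.2 m above the bench and touching nothing.

- **Tiles:** In the last pictures all three show the brown glaze with the bare hole-end strip on top. The side camera puts their top faces at a height of 8–11 mm, which fits tiles lying flat. I didn't measure their tilt or how far each bottom edge moved. They landed next to where they stood.
- **Everything else:** Comparing the side picture before and after, the only changes were at the three tiles and the arm. The bystanders and the purple look-alike stayed where they were. The top camera's view of tile C and the nearest tumbler was partly blocked by the arm, so I checked those from the side only.
- **Failed checks:** No check failed or disagreed.

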